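# Close up the loaded autosampler

### The job

The autosampler has been loaded and is ready to run: with your fingertips, gently push both vial drawers fully home, then push the tinted door shut over them. Do not swing the door in while a drawer still sticks out, do not slam anything, keep the vials standing in their racks, and leave everything else on the bench where it is.

Things in the scene. Friction and masses are not known exactly. Their poses are not given: they have to be found in the camera images.
- sampler: autosampler, a white bench-top instrument 345 mm wide, 435 mm deep, 180 mm high, standing heavy and fixed. Origin: bottom centre of its front face; x runs into the machine (away from the robot), y to the left, z up. Its roof edge is at z = 180 mm directly above the front face. The sample compartment opening takes y -160 to +72 mm, z 45 to 156 mm; a fixed panel with a black face and green status bar lies left of it
- drawer_left: left vial drawer. Origin 50 mm above the bench, under the middle of its front plate's outer face; x points into the machine, y left. It slides straight in along the sampler's +x with about 2 N of friction to a firm stop and stays where it is left. Home = its front plate's outer face flush with the sampler's front face (origin at x = -1 mm in the sampler's frame); it starts 35 to 110 mm out
- drawer_right: the same for the right vial drawer
- drawer_left_front (a point): point on the outer face of the left drawer's white front plate, mid-width, 25 mm below the plate's top edge. Plate 106 mm wide, 100 mm high (50 to 150 mm above the bench), 12 mm thick, vertical, no handle (only a dark printed pull recess near its foot and a blue mark); x points into the machine, y left. The vial rack stands behind the plate and its vials end 40 mm below its top edge
- drawer_right_front (a point): the same point of the right drawer (orange mark); the drawers' middles are 114 mm apart
- door (a joint): opening angle of the sampler's tinted door, rad (0 = shut flat over both drawer fronts, 1.57 = standing straight out towards the robot, at most 2.25; it starts 1.6 to 2.1 open). Upright hinge on the right-hand side; about 0.12 N m of friction, stays where it is left, no latch. It closes to a firm stop
- door_hinge (a point): point on the door's hinge axis at mid-height of the door (103 mm above the bench), on the plane of the door's inner face. It turns with the door: y runs along the door to its free edge, x points from the outer to the inner face, z up. The door is a black panel with white frame, 236 mm along y from the hinge, 124 mm high (41 to 165 mm above the bench), 12 mm thick (frame 15 mm)
- door_push (a point): point on the door's outer face, 170 mm from the hinge axis, at mid-height (103 mm above the bench); axes as door_hinge. Pushing here along its +x swings the door shut
- vial_left0_mid (a point): middle (half-way up) of an amber vial with blue cap, 22 mm wide, 38 mm tall, 14 g, standing loose in a cell of the left drawer's rack
- vial_left1_mid (a point): middle (half-way up) of an amber vial with blue cap, 22 mm wide, 38 mm tall, 14 g, standing loose in a cell of the left drawer's rack
- vial_left2_mid (a point): middle (half-way up) of an amber vial with blue cap, 22 mm wide, 38 mm tall, 14 g, standing loose in a cell of the left drawer's rack
- vial_right0_mid (a point): middle (half-way up) of an amber vial with blue cap, 22 mm wide, 38 mm tall, 14 g, standing loose in a cell of the right drawer's rack
- vial_right1_mid (a point): middle (half-way up) of an amber vial with blue cap, 22 mm wide, 38 mm tall, 14 g, standing loose in a cell of the right drawer's rack
- vial_right2_mid (a point): middle (half-way up) of an amber vial with blue cap, 22 mm wide, 38 mm tall, 14 g, standing loose in a cell of the right drawer's rack
- bottle_amber: amber 68 mm wide, 135 mm tall solvent bottle with blue cap, standing loose on the bench; origin under its centre
- bottle_clear: clear 68 mm wide, 135 mm tall solvent bottle with blue cap, standing loose on the bench; origin under its centre
- beaker: small glass beaker, 60 mm wide, 70 mm tall, on the bench; origin under its centre
- spanner: steel open-end spanner, 120 mm long, lying on the bench left of the middle; origin under its centre, x along it
- column: steel chromatography column, 154 mm long, 16 mm thick with square end fittings, lying on the bench on the left; origin under its middle, x along it
- spare_vial: spare amber vial, 22 mm wide, 38 mm tall, standing on the bench on the left; origin under its centre

How it is judged:
On the way, in this order (a step that is already met when the one before it is completed fails the run):
1. both vial drawers are fully home (x of each of drawer_left_front, drawer_right_front in the frame of sampler above -0.005 m), for 0.2 s.
2. the door is shut over them (all of step 1 and value of joint door below 0.035 rad), for 0.2 s.
At the end, for the whole second after the job is handed in: Both drawers home to within 4 mm, the door shut to within 0.035 rad (2 degrees) and at rest, every vial upright (within 0.35 rad) and down in its drawer's rack (all of step 2 and velocity of joint door between -0.02 and 0.02 rad/s and angle between each of vial_left0_mid, vial_left1_mid, vial_left2_mid, vial_right0_mid, vial_right1_mid, vial_right2_mid's own z axis and vertical below 0.35 rad and z of each of vial_left0_mid, vial_left1_mid, vial_left2_mid in the frame of drawer_left_front below -0.028 m and x of each of vial_left0_mid, vial_left1_mid, vial_left2_mid in the frame of drawer_left_front above 0.012 m and z of each of vial_right0_mid, vial_right1_mid, vial_right2_mid in the frame of drawer_right_front below -0.028 m and x of each of vial_right0_mid, vial_right1_mid, vial_right2_mid in the frame of drawer_right_front above 0.012 m); the robot touches nothing.
It fails at once if the door is swung in (under 1.2 rad) while a drawer is out by more than 12 mm (value of joint door below 1.2 rad and x of any of drawer_left_front, drawer_right_front in the frame of sampler below -0.013 m).
It fails at once if a drawer is slammed (over 0.4 m/s) or the door is slammed (over 2.5 rad/s) (linear speed of any of drawer_left, drawer_right above 0.4 m/s or velocity of joint door below -2.5 rad/s).
It fails at once if a vial in a drawer is lifted by more than 8 mm or tipped by more than 0.35 rad (angle between any of vial_left0_mid, vial_left1_mid, vial_left2_mid, vial_right0_mid, vial_right1_mid, vial_right2_mid's own z axis and vertical above 0.35 rad or z of any of vial_left0_mid, vial_left1_mid, vial_left2_mid in the frame of drawer_left_front above -0.028 m or z of any of vial_right0_mid, vial_right1_mid, vial_right2_mid in the frame of drawer_right_front above -0.028 m).
It fails at once if something else on the bench is moved by more than 20 mm, lifted or tipped (distance of any of bottle_amber, bottle_clear, beaker, spanner, column, spare_vial from where it was at the start of the episode above 0.02 m or angle between any of bottle_amber, bottle_clear, beaker, spanner, column, spare_vial's own z axis and vertical above 0.4 rad).
It also fails if it takes over 67 s, if anything falls off the work surface, if the arm or the gripper's body presses on something with over 40 N, if the wrist force passes 120 N, or if a joint passes its speed limit or range.

### The arm

A 6-joint arm with a two-finger parallel gripper is mounted at the origin on the work surface. World frame = base frame: x ahead of the robot, y to its left, z up, the work surface at z = 0. Lengths are in m, angles in rad, forces in N, time in s.
With the tool pointing down it reaches from about 0.3 to 0.875 m from the base axis. Payload 6.4 kg.
Tool frame: the origin (TCP) lies on the mounting face of the last link; the fingertips stand 173 mm ahead of it and the grasp point (between the pads) lies 155 mm ahead of it (ctrl.tip_reach is the distance from the TCP to the fingertips, in m); z points along the fingers, y is the line along which they close (so a half turn about z gives the same grasp; the last joint's range is limited). The gripper opens to 85 mm and grips with 20 to 120 N. Pads are 22 mm wide; open, the fingers measure 114 mm over their backs; the gripper's body (76 mm by 85 mm) begins 54 mm behind the grasp point. The pads swing forward as they close: fully open they stand 13 mm farther back than shut.
Start: joints at [0.914, 0.181, 1.607, -0, 1.354, -0.206], TCP at [0.251, 0.518, 0.405] pointing down, gripper open.
Joint ranges: [-2.99, 2.99], [-0.89, 2.07], [0.3, 2.58], [-1.14, 4.28], [0, 2.63], [-3.12, 3.12]. Speed limits (rad/s): [2.57, 2.57, 3.01, 3.14, 3.14, 3.14].

### API

Orientations are given as a unit quaternion [w, x, y, z].
In Python, from bench import ctrl gives the robot as it stands.
- The arm moves only by the shell command python3 -m pendant 'ROWS'. ROWS is JSON, a list that holds one entry, the list of rows, each a list of 7 numbers: the opening, from 0 (shut) to 1 (fully open), then the shift along the tool's x, y, z in mm, then the turn, a rotation vector about the tool's x, y, z in rad. A call has 1 to 5 rows; each row is the pose to reach, as a shift and turn from the pose commanded when the call began, along the tool's axes at that moment; what a row does not reach only later rows make up. A row lasts 1/12 s, in which the tool goes at most 41.7 mm and 7.16 degrees, less where a joint would pass 70% of its speed; a pose out of reach is approached as far as the arm can. A call with a gripper value outside its range is refused whole. The fingers move at their own pace and stop on an object; the grip force is fixed at half the most. Time passes only in rows, so rows that repeat a pose let the fingers close. It gives the time, the measured TCP pose, the force, the opening and the grip force at its end, in the units of the state.
- ctrl.get_obs(): the state, without advancing time (a new reading comes with each control period).
- ctrl.camera(name): name is "scene" or "top"; returns the picture (384x512x3 uint8, red, green, blue); there is no depth.
- ctrl.camera_params(name): a dict with "mtx" (3x3 intrinsics, pixels), "world_from_camera" (4x4, takes a point from camera to world coordinates). Camera axes: x right, y down, z forward; pixel columns grow to the right and rows downward; lengths in m; the calibration is good to about 2 mm. A picture is of the moment at which its call begins. camera_params takes no time and is no camera call.
- ctrl.hand_in(): hands the job in; it is judged then, once.
Trained networks look in the newest picture that a camera, given by its name, has taken for a name from the list of things; names that differ only in an ending like _2 or _b are one class to them, and where a whole thing is asked for, a point or a joint stands for the part that bears it (a point fixed in the world has none). Each returns a list of dicts, best first, with "confidence" (0 to 1); they miss things now and then, are a little off and sometimes report something else, mostly with a low value. They report only what shows in the picture. A call takes as long as a camera call.
- ctrl.boxes_of(camera, name): "point" ([column, row] as shares, 0 to 1, of the picture: columns of its width, rows of its height, amid what is visible of it).
The state is a dict: "time_s": time; "q": joint angles; "dq": joint speeds; "joint_efforts": joint torques, N m; "eef_pos": TCP position; "eef_rot": TCP orientation; "wrist_force": force on the tool from outside, world axes, zero at the start; "torque": the same for the moment, N m; "opening": opening from 0.0 (shut) to 1.0 (fully open); "grasp_force": force on a finger pad.
Only numpy, scipy, OpenCV 4.12 (cv2) and the standard library are available. Lean on these libraries where they do the work, as an engineer would, in place of code of your own. Each camera call takes 0.05 s, during which the arm holds its last target. There are 200 camera calls.

## Working session

There is one attempt and no reset: what is moved stays moved. The work goes in short steps, Python scripts to look and compute and a shell command to move; the robot and the scene stay as the last step left them, time stands still between calls to the robot, and variables do not carry over. Pictures are saved under pics/ and viewed, at most 10 in all, crops included, and the job is handed in when it is done.

```bash
ls; mkdir -p pics
python3 - <<'E'
from bench import ctrl
import cv2,numpy as np
o=ctrl.get_obs(); print({k:np.round(v,3).tolist() for k,v in o.items()}, ctrl.tip_reach)
for c in ("scene","top"):
    im=ctrl.camera(c); cv2.imwrite(f"pics/{c}0.png",im[...,::-1])
    p=ctrl.camera_params(c); print(c,np.round(p["mtx"],1).tolist(),np.round(p["world_from_camera"],3).tolist())
    for n in ["sampler","drawer_left_front","drawer_right_front","door_hinge","door_push","bottle_amber","bottle_clear","beaker"]:
        print(n,[(np.round(np.array(d["point"])*[512,384],1).tolist(),round(d["confidence"],2)) for d in ctrl.boxes_of(c,n)[:2]])
E
```

```text
pics
{'time_s': 0.0, 'q': [0.914, 0.182, 1.608, -0.0, 1.354, -0.206], 'dq': [0.001, -0.0, -0.002, 0.0, -0.001, 0.0], 'joint_efforts': [0.001, -44.487, -35.134, -0.0, 0.009, -0.0], 'eef_pos': [0.25, 0.517, 0.404], 'eef_rot': [-0.0, 0.223, 0.975, -0.001], 'wrist_force': [-0.226, -0.145, 0.529], 'torque': [0.034, 0.017, -0.009], 'grasp_force': 0.0, 'opening': 0.999} 0.1734
scene [[489.7, 0.0, 250.2], [0.0, 489.7, 192.1], [0.0, 0.0, 1.0]] [[-0.887, 0.29, -0.359, 0.998], [0.462, 0.572, -0.678, 0.867], [0.009, -0.767, -0.641, 0.93], [0.0, 0.0, 0.0, 1.0]]
sampler [([128.7, 246.6], 0.87), ([174.5, 134.3], 0.71)]
drawer_left_front [([192.9, 121.7], 0.7), ([238.9, 203.3], 0.59)]
drawer_right_front [([203.4, 174.1], 0.89)]
door_hinge [([239.7, 203.9], 0.66), ([218.5, 152.0], 0.56)]
door_push [([220.6, 153.2], 0.59)]
bottle_amber [([193.2, 123.0], 0.79), ([229.4, 196.1], 0.53)]
bottle_clear [([175.2, 134.7], 0.8)]
beaker [([219.5, 151.8], 0.62), ([139.1, 156.7], 0.56)]
top [[363.4, 0.0, 252.8], [0.0, 363.4, 192.5], [0.0, 0.0, 1.0]] [[0.02, -0.996, 0.082, 0.444], [-1.0, -0.021, -0.008, -0.017], [0.01, -0.082, -0.997, 1.178], [0.0, 0.0, 0.0, 1.0]]
sampler [([243.6, 79.4], 0.59), ([163.7, 252.9], 0.4)]
drawer_left_front [([241.1, 166.6], 0.91), ([242.3, 78.9], 0.61)]
drawer_right_front [([276.3, 158.9], 0.84)]
door_hinge [([312.6, 186.3], 0.81)]
door_push [([310.5, 184.6], 0.97)]
bottle_amber [([397.3, 204.6], 0.55)]
bottle_clear [([377.0, 172.8], 0.67), ([244.9, 165.2], 0.4)]
beaker [([354.3, 135.8], 0.9)]
```

Run:
```python
import cv2
im=cv2.imread("pics/top0.png")[0:270,130:490]; cv2.imwrite("pics/topc.png",cv2.resize(im,None,fx=2.2,fy=2.2,interpolation=cv2.INTER_CUBIC))
im=cv2.imread("pics/scene0.png"); cv2.imwrite("pics/scenec.png",cv2.resize(im,None,fx=1.5625,fy=1.5625,interpolation=cv2.INTER_CUBIC))
```

```text
(no output)
```

View pics/topc.png

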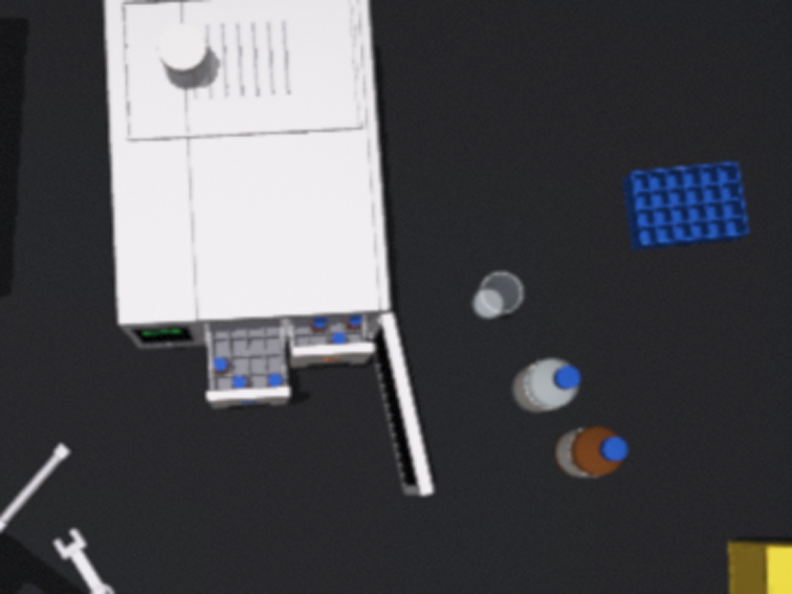

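View pics/scenec.png

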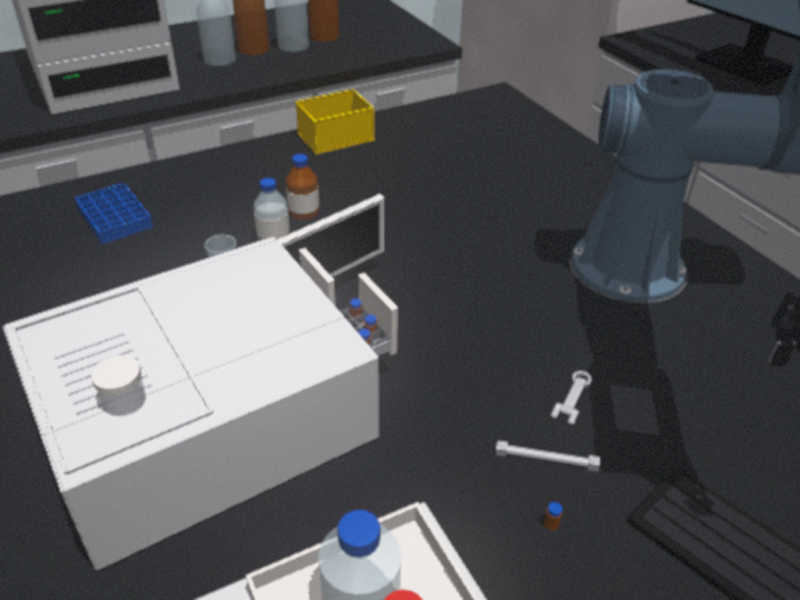

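The top view (crop ×2.2) shows the roof's front edge at (118,322)–(388,312). The left drawer plate is at row ~397 and the right one at ~350. The door top runs (387,315)→(430,490), with its black inner face towards the drawers and the bottles to the right of it.

```bash
cat > h.py <<'E'
from bench import ctrl
import numpy as np
def ray(c,uv,z):
    p=ctrl.camera_params(c);T=np.array(p["world_from_camera"]);d=T[:3,:3]@np.linalg.solve(np.array(p["mtx"]),[*uv,1]);o=T[:3,3]
    return o+d*(z-o[2])/d[2]
E
python3 - <<'E'
from h import *
R={}
for n,u,z in [("roofL",(118,322),.18),("roofR",(388,312),.18),("roofRback",(370,0),.18),("DL_l",(208,400),.15),("DL_r",(290,398),.15),("DR_l",(292,353),.15),("DR_r",(373,353),.15),
 ("doorHin",(380,318),.165),("doorHout",(393,314),.165),("doorFin",(418,493),.165),("doorFout",(433,489),.165),("amber",(590,452),.1),("clear",(550,382),.1),("beaker",(490,298),.03),("spannertop",(72,540),.0),("col",(62,452),.01)]:
    R[n]=ray("top",np.array(u)/2.2+[130,0],z);print(n,np.round(R[n],3))
d=R["roofL"]-R["roofR"];print(np.linalg.norm(d),"yaw",np.arctan2(-d[0],d[1]))
d=R["doorFout"]-R["doorHout"];print(np.linalg.norm(d),np.arctan2(d[1],d[0]))
for c,n,z in [("top","drawer_left_front",.125),("top","drawer_right_front",.125),("top","door_hinge",.103),("top","door_push",.103)]:
    b=ctrl.boxes_of(c,n)[0];print(n,ray(c,np.array(b["point"])*[512,384],z))
E
```

```text
roofL [0.651 0.169 0.18 ]
roofR [ 0.671 -0.172  0.18 ]
roofRback [ 1.086 -0.145  0.18 ]
DL_l [0.557 0.055 0.15 ]
DL_r [ 0.562 -0.051  0.15 ]
DR_l [ 0.621 -0.052  0.15 ]
DR_r [ 0.623 -0.158  0.15 ]
doorHin [ 0.666 -0.164  0.165]
doorHout [ 0.672 -0.181  0.165]
doorFin [ 0.443 -0.214  0.165]
doorFout [ 0.448 -0.233  0.165]
amber [ 0.503 -0.46   0.1  ]
clear [ 0.597 -0.406  0.1  ]
beaker [ 0.729 -0.345  0.03 ]
spannertop [0.364 0.259 0.   ]
col [0.492 0.276 0.01 ]
0.3421463405051606 yaw 0.05983775834500347
0.22972030852574796 -2.9114685467524097
drawer_left_front [0.60568331 0.00989218 0.125     ]
drawer_right_front [ 0.63075316 -0.09268132  0.125     ]
door_hinge [ 0.5544777  -0.20363835  0.103     ]
door_push [ 0.55951804 -0.19734123  0.103     ]
```

```bash
cat >> h.py <<'E'
from scipy.spatial.transform import Rotation as Ro
S=np.array([.661,-.002,0]);YAW=.06
SR=Ro.from_euler('z',YAW)
def state():
    o=ctrl.get_obs();w,x,y,z=o["eef_rot"];R=Ro.from_quat([x,y,z,w])
    tip=np.array(o["eef_pos"])+R.apply([0,0,ctrl.tip_reach])
    return o,R,tip
def go(tip,tilt=.6,yaw=0):
    "target fingertip in sampler frame (m); prints shift mm, turn rad"
    o,R,t=state()
    c,s=np.cos(tilt),np.sin(tilt)
    M=np.array([[-c,0,s],[0,1,0],[-s,0,-c]])
    Rt=SR*Ro.from_euler('z',yaw)*Ro.from_matrix(M)
    P=S+SR.apply(tip)-Rt.apply([0,0,ctrl.tip_reach])
    d=R.inv().apply(P-np.array(o["eef_pos"]))*1000
    print("t",round(o["time_s"],2),"tip_s",np.round(SR.inv().apply(t-S)*1000,1),"F",np.round(o["wrist_force"],1),"q",np.round(o["q"],2))
    print("shift",np.round(d,1).tolist(),"turn",np.round((R.inv()*Rt).as_rotvec(),3).tolist())
E
python3 -c "
from h import *
go([-.16,.012,.16])"
```

```text
t 1.1 tip_s [-378.6  543.3  231.3] F [0.4 0.1 0. ] q [ 0.91  0.18  1.61  0.    1.35 -0.21]
shift [-365.0, -404.4, 101.6] turn [-0.153, -0.587, -0.495]
```

```bash
python3 -m pendant '[[[0,-365,-404,102,-0.153,-0.587,-0.495],[0,-365,-404,102,-0.153,-0.587,-0.495],[0,-365,-404,102,-0.153,-0.587,-0.495],[0,-365,-404,102,-0.153,-0.587,-0.495],[0,-365,-404,102,-0.153,-0.587,-0.495]]]'
python3 -c "
from h import *
go([-.16,.012,.16])"
```

```text
time_s: 1.52
eef_pos: [0.3078, 0.3196, 0.3661]
eef_rot: [0.241, 0.02, 0.97, 0.007]
wrist_force: [2.2, -0.8, 0.8]
opening: 0.303
grasp_force: 0.0
t 1.52 tip_s [-252.4  337.9  212.8] F [ 2.2 -0.8  0.8] q [ 0.63 -0.17  2.08 -0.37  0.86 -0.72]
shift [-68.5, -322.8, 99.1] turn [-0.03, -0.113, -0.094]
```

```bash
python3 -m pendant '[[[0,-68,-323,99,-0.03,-0.113,-0.094],[0,-68,-323,99,-0.03,-0.113,-0.094],[0,-68,-323,99,-0.03,-0.113,-0.094],[0,-68,-323,99,-0.03,-0.113,-0.094],[0,-68,-323,99,-0.03,-0.113,-0.094]]]'
python3 -c "
from h import *
go([-.16,.012,.115])"
```

```text
time_s: 1.93
eef_pos: [0.3599, 0.1375, 0.3303]
eef_rot: [0.293, -0.026, 0.956, 0.009]
wrist_force: [0.7, 0.4, 0.2]
opening: -0.001
grasp_force: 0.0
t 1.93 tip_s [-194.9  157.1  186.7] F [0.7 0.4 0.2] q [ 0.05 -0.38  2.33  0.    0.6  -1.57]
shift [11.3, -145.2, 79.1] turn [-0.001, -0.005, -0.006]
```

```bash
python3 -m pendant '[[[0,11,-145,79,0,-0.005,-0.006],[0,11,-145,79,0,-0.005,-0.006],[0,11,-145,79,0,-0.005,-0.006],[0,11,-145,79,0,-0.005,-0.006],[0,11,-145,79,0,-0.005,-0.006]]]'
python3 -c "
from h import *
import cv2
go([-.115,.012,.115])
im=ctrl.camera('top')[60:240,180:360];cv2.imwrite('pics/top1.png',cv2.resize(im[...,::-1],None,fx=3.3,fy=3.3,interpolation=2))
go([-.115,.012,.115])
"
```

```text
time_s: 2.35
eef_pos: [0.403, -0.0043, 0.2586]
eef_rot: [0.295, -0.028, 0.955, 0.008]
wrist_force: [-0.7, 0.5, 0.7]
opening: -0.002
grasp_force: 0.0
t 2.35 tip_s [-159.7   12.8  115.5] F [-0.7  0.5  0.7] q [-0.4  -0.16  2.35  0.58  0.47 -2.49]
shift [-36.7, -1.1, 25.6] turn [-0.002, 0.0, 0.0]
t 2.4 tip_s [-159.2    8.3  113.8] F [-0.7 -3.7 -0.3] q [-0.41 -0.16  2.35  0.59  0.47 -2.51]
shift [-37.0, 2.7, 23.9] turn [-0.006, -0.001, 0.003]
```

View pics/top1.png

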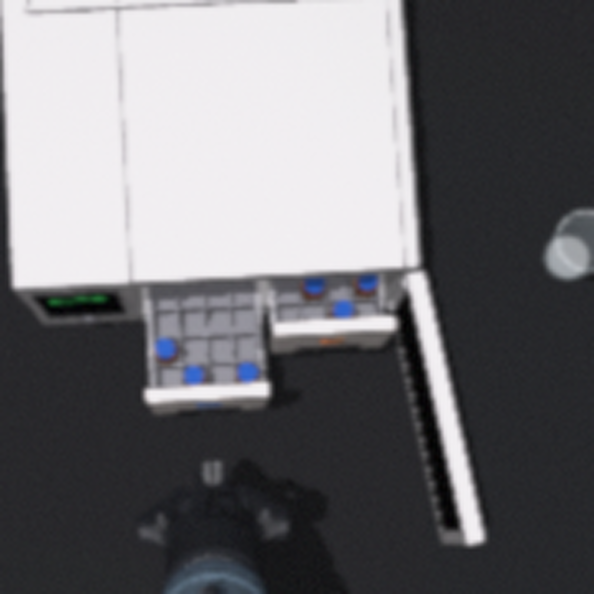

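The gripper is shut and centred in front of the left drawer (fingertips at crop px ~(212,470), plate at row ~400). The arm is near a wrist singularity, so I'll reduce the tilt.

```bash
python3 -c "
from h import *
go([-.14,.012,.12],.3)"
```

```text
t 2.4 tip_s [-159.2    8.3  113.8] F [-0.7 -3.7 -0.3] q [-0.41 -0.16  2.35  0.59  0.47 -2.51]
shift [-70.4, 2.6, 13.4] turn [-0.006, 0.299, 0.002]
```

```bash
python3 -m pendant '[[[0,-35,2,7,0,0.15,0],[0,-70,3,13,0,0.299,0],[0,-70,3,13,0,0.299,0],[0,-70,3,13,0,0.299,0]]]'
python3 -c "
from h import *
go([-.115,.012,.12],.3)"
```

```text
time_s: 2.73
eef_pos: [0.4715, 0.0036, 0.2903]
eef_rot: [0.15, -0.03, 0.988, 0.002]
wrist_force: [0.5, 1.1, 0.9]
opening: 0.003
grasp_force: 0.0
t 2.73 tip_s [-137.6   16.2  124.6] F [0.5 1.1 0.9] q [-0.27  0.    2.07  0.13  0.79 -1.99]
shift [-20.2, -4.9, 11.1] turn [-0.004, 0.0, 0.001]
```

```bash
python3 -m pendant '[[[0,-11,-5,8,0,0,0],[0,-20,-5,11,0,0,0],[0,-28,-5,14,0,0,0],[0,-37,-5,17,0,0,0],[0,-47,-5,20,0,0,0]]]'
python3 -c "
from h import *
go([-.012,.012,.12],.3)"
```

```text
time_s: 3.15
eef_pos: [0.5182, 0.0029, 0.2814]
eef_rot: [0.148, -0.03, 0.989, 0.005]
wrist_force: [-2.9, 1.0, -0.5]
opening: -0.002
grasp_force: 1.4
t 3.15 tip_s [-91.4  13.5 115.6] F [-2.9  1.  -0.5] q [-0.25  0.13  1.96  0.13  0.78 -1.96]
shift [-76.8, -1.4, 19.1] turn [0.001, -0.002, -0.0]
```

Contact at ~3 N, as expected for drawer friction. Continue to about 15 mm short of home.

```bash
python3 -m pendant '[[[0,-12,-1,2,0,0,0],[0,-25,-1,5,0,0,0],[0,-38,-1,9,0,0,0],[0,-50,-1,12,0,0,0],[0,-60,-1,15,0,0,0]]]'
python3 -c "
from h import *
go([-.012,.012,.12],.3)"
```

```text
time_s: 3.57
eef_pos: [0.5801, 0.0057, 0.2842]
eef_rot: [0.148, -0.03, 0.989, 0.005]
wrist_force: [-2.3, 1.4, -1.3]
opening: 0.003
grasp_force: 1.4
t 3.57 tip_s [-29.6  12.7 118.4] F [-2.3  1.4 -1.3] q [-0.22  0.25  1.8   0.11  0.81 -1.91]
shift [-16.7, -0.5, 3.6] turn [0.001, -0.004, 0.0]
```

```bash
python3 -m pendant '[[[0,-4,0,1,0,0,0],[0,-8,0,2,0,0,0],[0,-12,0,3,0,0,0],[0,-15,0,4,0,0,0]]]'
python3 -c "
from h import *
go([-.012,.012,.12],.3)"
python3 -m pendant '[[[0,-2,0,0.6,0,0,0],[0,-4,0,1.2,0,0,0]]]'
python3 -c "
from h import *
go([-.012,.012,.12],.3)"
```

```text
time_s: 3.9
eef_pos: [0.5956, 0.0061, 0.2856]
eef_rot: [0.148, -0.03, 0.988, 0.004]
wrist_force: [-2.8, 1.2, -0.6]
opening: -0.003
grasp_force: 1.1
t 3.9 tip_s [-13.8  12.  119.9] F [-2.8  1.2 -0.6] q [-0.21  0.28  1.76  0.11  0.81 -1.9 ]
shift [-1.5, -0.0, 0.4] turn [-0.0, -0.002, 0.0]
time_s: 4.07
eef_pos: [0.5994, 0.0063, 0.2857]
eef_rot: [0.147, -0.03, 0.989, 0.004]
wrist_force: [-17.8, -1.3, 10.9]
opening: 0.0
grasp_force: 8.7
t 4.07 tip_s [-10.4  11.9 119.9] F [-17.8  -1.3  10.9] q [-0.21  0.29  1.75  0.11  0.82 -1.9 ]
shift [2.1, 0.0, -0.6] turn [-0.0, -0.004, 0.0]
```

```bash
python3 -m pendant '[[[0,12,0,-4,0,0,0],[0,40,0,-12,0,0,0],[0,67,0,-21,0,0,0],[0,67,-30,-21,0,0,0],[0,67,-65,-21,0,0,0]]]'
python3 -c "
from h import *
go([-.065,-.102,.12],.3)"
```

```text
time_s: 4.48
eef_pos: [0.5326, -0.0618, 0.2868]
eef_rot: [0.15, -0.031, 0.988, 0.004]
wrist_force: [1.3, -0.3, 0.2]
opening: 0.001
grasp_force: 0.0
t 4.48 tip_s [-80.4 -52.  121.2] F [ 1.3 -0.3  0.2] q [-0.37  0.16  1.91  0.17  0.81 -2.11]
shift [-14.3, -50.1, 5.7] turn [0.0, 0.0, 0.003]
```

```bash
python3 -m pendant '[[[0,0,-25,0,0,0,0],[0,0,-50,1,0,0,0],[0,-12,-50,5,0,0,0],[0,-20,-50,7,0,0,0],[0,-30,-50,10,0,0,0]]]'
python3 -c "
from h import *
go([-.0115,-.102,.12],.3)"
```

```text
time_s: 4.9
eef_pos: [0.5688, -0.1117, 0.2864]
eef_rot: [0.149, -0.029, 0.988, 0.003]
wrist_force: [-2.3, -1.6, -0.0]
opening: -0.004
grasp_force: 1.3
t 4.9 tip_s [ -47.3 -104.4  120.7] F [-2.3 -1.6 -0. ] q [-0.43  0.25  1.8   0.19  0.83 -2.17]
shift [-34.0, 2.0, 11.3] turn [-0.002, -0.0, -0.001]
```

```bash
python3 -m pendant '[[[0,-8,1,2,0,0,0],[0,-16,2,5,0,0,0],[0,-24,2,8,0,0,0],[0,-30,2,9.5,0,0,0],[0,-32,2,10,0,0,0]]]'
python3 -c "
from h import *
go([-.0105,-.102,.12],.3)"
python3 -m pendant '[[[0,-2,0,0.6,0,0,0],[0,-4,0,1.2,0,0,0]]]'
python3 -c "
from h import *
go([-.0105,-.102,.12],.3)"
```

```text
time_s: 5.32
eef_pos: [0.6026, -0.1062, 0.2856]
eef_rot: [0.149, -0.03, 0.988, 0.004]
wrist_force: [-2.1, 0.1, 1.7]
opening: 0.003
grasp_force: 0.8
t 5.32 tip_s [ -13.4 -100.5  119.9] F [-2.1  0.1  1.7] q [-0.4   0.31  1.72  0.18  0.85 -2.13]
shift [-2.7, -1.5, 0.7] turn [-0.0, -0.001, 0.001]
time_s: 5.48
eef_pos: [0.6059, -0.1061, 0.2855]
eef_rot: [0.149, -0.03, 0.988, 0.004]
wrist_force: [-1.7, 1.8, 0.6]
opening: 0.0
grasp_force: 1.1
t 5.48 tip_s [ -10.2 -100.6  119.7] F [-1.7  1.8  0.6] q [-0.4   0.32  1.71  0.17  0.85 -2.13]
shift [0.4, -1.4, -0.3] turn [0.0, -0.001, 0.0]
```

Not at the stop yet (force is still only friction), so push in small steps.

```bash
python3 -m pendant '[[[0,-1.5,0,0.5,0,0,0],[0,-3,0,1,0,0,0]]]'
python3 -c "
from h import *
go([-.0105,-.102,.12],.3)"
```

```text
time_s: 5.65
eef_pos: [0.6082, -0.1061, 0.2853]
eef_rot: [0.147, -0.03, 0.989, 0.005]
wrist_force: [-19.0, 0.7, 13.1]
opening: -0.002
grasp_force: 9.3
t 5.65 tip_s [  -8.5 -100.7  119.4] F [-19.    0.7  13.1] q [-0.4   0.33  1.7   0.17  0.85 -2.12]
shift [2.5, -1.2, -1.1] turn [0.001, -0.005, 0.001]
```

```bash
python3 -m pendant '[[[0,10,0,-3,0,0,0],[0,35,0,-11,0,0,0],[0,48,0,-45,0,0,0],[0,48,0,-80,0,0,0],[0,60,0,-110,0,0,0]]]'
python3 -c "
from h import *
go([-.165,-.27,.215],.3)
b=ctrl.boxes_of('top','door_push')
import cv2
im=ctrl.camera('top')[60:240,180:420];cv2.imwrite('pics/top2.png',cv2.resize(im[...,::-1],None,fx=3.3,fy=3.3,interpolation=2))
"
```

```text
time_s: 6.07
eef_pos: [0.5195, -0.1121, 0.3751]
eef_rot: [0.15, -0.029, 0.988, 0.004]
wrist_force: [0.9, 0.2, 1.7]
opening: -0.001
grasp_force: 0.0
t 6.07 tip_s [ -96.4 -101.7  209.5] F [0.9 0.2 1.7] q [-0.48  0.03  1.85  0.18  1.01 -2.19]
shift [63.6, -168.7, -25.3] turn [-0.002, 0.002, -0.0]
```

View pics/top2.png

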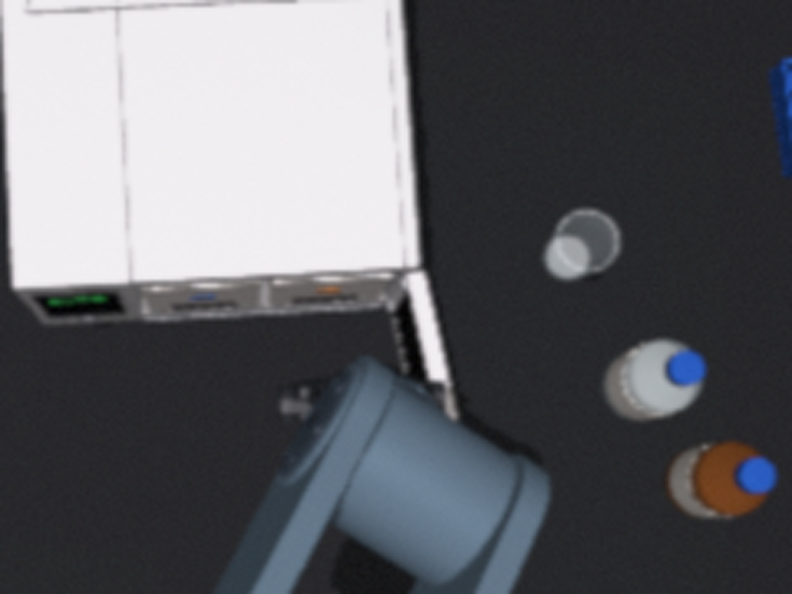

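Both drawer fronts are flush (blue and orange marks at (205,297) and (330,292)). The door stands at x~430 px and both bottles are clear to the right. Next, cross above the door.

```bash
python3 -m pendant '[[[0,30,-30,-25,0,0,0],[0,50,-65,-25,0,0,0],[0,64,-105,-25,0,0,0],[0,64,-140,-25,0,0,0],[0,64,-169,-25,0,0,0]]]'
python3 -c "
from h import *
go([-.165,-.265,.125],.3)"
```

```text
time_s: 6.58
eef_pos: [0.4602, -0.2874, 0.3778]
eef_rot: [0.149, -0.029, 0.988, 0.003]
wrist_force: [0.8, -0.3, 0.9]
opening: -0.002
grasp_force: 0.0
t 6.58 tip_s [-166.4 -273.3  212.1] F [ 0.8 -0.3  0.9] q [-0.84  0.06  1.81  0.26  1.09 -2.57]
shift [24.4, 8.0, 83.6] turn [-0.003, -0.0, -0.002]
```

```bash
python3 -m pendant '[[[0,8,0,28,0,0,0],[0,16,4,56,0,0,0],[0,24,8,84,0,0,0],[0,24,8,84,0,0,0]]]'
python3 -c "
from h import *
go([-.165,-.220,.125],.3)
import cv2
im=ctrl.camera('top')[60:240,180:420];cv2.imwrite('pics/top3.png',cv2.resize(im[...,::-1],None,fx=3.3,fy=3.3,interpolation=2))
"
```

```text
time_s: 6.92
eef_pos: [0.4604, -0.2745, 0.2842]
eef_rot: [0.145, -0.029, 0.989, 0.008]
wrist_force: [-1.1, 1.9, -1.1]
opening: 0.002
grasp_force: 0.0
t 6.92 tip_s [-166.8 -258.7  118.1] F [-1.1  1.9 -1.1] q [-0.82  0.18  1.89  0.29  0.91 -2.61]
shift [-2.1, 40.0, -5.8] turn [0.007, -0.008, -0.003]
```

View pics/top3.png

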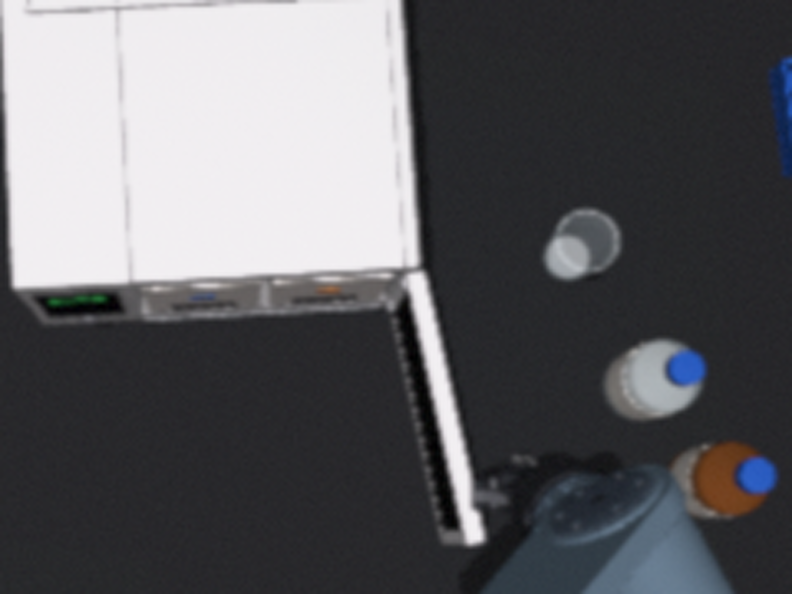

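```bash
python3 -m pendant '[[[0,-4,10,-12,0,0,0],[0,-4,25,-12,0,0,0],[0,-4,40,-12,0,0,0],[0,-1,55,-13,0,0,0],[0,1,70,-13,0,0,0]]]'
python3 -c "
from h import *
go([-.174,-.163,.13],.3)
import cv2
im=ctrl.camera('top')[60:240,180:420];cv2.imwrite('pics/top4.png',cv2.resize(im[...,::-1],None,fx=3.3,fy=3.3,interpolation=2))"
```

```text
time_s: 7.38
eef_pos: [0.4536, -0.2056, 0.304]
eef_rot: [0.15, -0.03, 0.988, 0.003]
wrist_force: [0.0, -1.6, 0.7]
opening: -0.002
grasp_force: 0.5
t 7.38 tip_s [-167.8 -191.2  138.5] F [ 0.  -1.6  0.7] q [-0.73  0.05  1.98  0.27  0.9  -2.5 ]
shift [8.2, 27.8, 6.2] turn [-0.002, 0.001, 0.001]
```

View pics/top4.png

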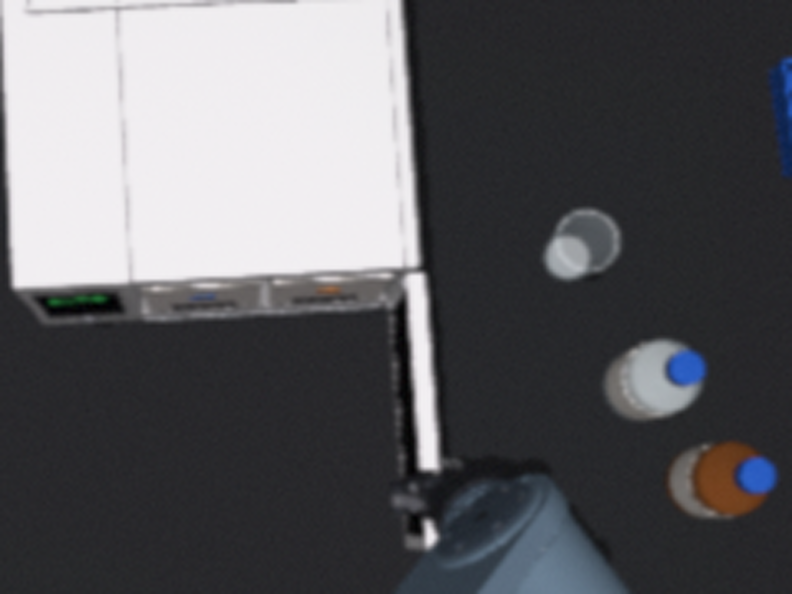

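The fingers are now against the door's outer face, with the gripper body above the door's top edge. The door has swung to about 1.6 rad. Follow the arc.

```bash
python3 -m pendant '[[[0,5,19,3,0,0,0],[0,7,38,3,0,0,0],[0,5,57,4,0,0,0],[0,0,78,5,0,0,0],[0,-6,95,7,0,0,0]]]'
python3 -c "
from h import *
go([-.121,-.04,.132],.3)"
```

```text
time_s: 7.85
eef_pos: [0.4553, -0.1101, 0.2982]
eef_rot: [0.149, -0.03, 0.988, 0.004]
wrist_force: [-0.2, -1.7, -0.2]
opening: 0.003
grasp_force: 0.5
t 7.85 tip_s [-160.6  -95.8  132.5] F [-0.2 -1.7 -0.2] q [-0.55 -0.01  2.06  0.22  0.85 -2.3 ]
shift [-37.6, 55.6, 12.1] turn [-0.001, -0.0, 0.0]
```

```bash
python3 -m pendant '[[[0,-9,16,3,0,0,0],[0,-17,30,5,0,0,0],[0,-27,44,8,0,0,0],[0,-38,56,12,0,0,0]]]'
python3 -c "
from h import *
go([-.079,-.01,.128],.3)
import cv2
im=ctrl.camera('top')[60:240,180:420];cv2.imwrite('pics/top5.png',cv2.resize(im[...,::-1],None,fx=3.3,fy=3.3,interpolation=2))"
```

```text
time_s: 8.18
eef_pos: [0.4921, -0.0519, 0.298]
eef_rot: [0.149, -0.03, 0.988, 0.004]
wrist_force: [-0.8, -1.8, 0.2]
opening: 0.001
grasp_force: 0.5
t 8.18 tip_s [-120.3  -39.9  132.3] F [-0.8 -1.8  0.2] q [-0.38  0.05  2.01  0.17  0.82 -2.12]
shift [-38.2, 29.7, 16.3] turn [-0.001, -0.0, 0.001]
```

View pics/top5.png

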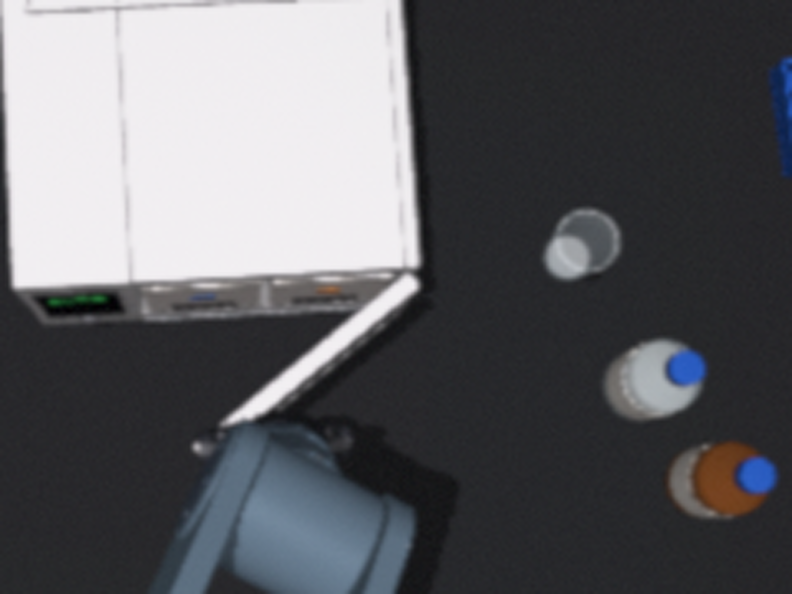

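Door is at ~0.6 rad with the bench items undisturbed. Continue.

```bash
python3 -m pendant '[[[0,-11,10,5,0,0,0],[0,-20,18,9,0,0,0],[0,-30,25,13,0,0,0],[0,-38,30,16,0,0,0]]]'
python3 -c "
from h import *
go([-.04,.003,.125],.3)"
```

```text
time_s: 8.57
eef_pos: [0.5315, -0.0202, 0.2936]
eef_rot: [0.149, -0.03, 0.988, 0.004]
wrist_force: [0.4, -0.1, 0.4]
opening: 0.004
grasp_force: 0.4
t 8.57 tip_s [-79.2 -10.5 127.9] F [ 0.4 -0.1  0.4] q [-0.29  0.14  1.92  0.14  0.81 -2.  ]
shift [-36.5, 13.3, 14.3] turn [-0.001, -0.001, 0.001]
```

```bash
python3 -m pendant '[[[0,-10,4,4,0,0,0],[0,-20,8,8,0,0,0],[0,-29,11,11,0,0,0],[0,-36,13,14,0,0,0]]]'
python3 -c "
from h import *
go([-.025,.006,.125],.3)"
```

```text
time_s: 8.9
eef_pos: [0.5698, -0.0054, 0.2908]
eef_rot: [0.149, -0.03, 0.988, 0.004]
wrist_force: [0.0, -1.2, 1.1]
opening: 0.001
grasp_force: 0.4
t 8.9 tip_s [-40.1   1.9 125.1] F [ 0.  -1.2  1.1] q [-0.24  0.22  1.83  0.12  0.81 -1.94]
shift [-14.3, 3.9, 4.6] turn [-0.001, -0.001, 0.0]
```

```bash
python3 -m pendant '[[[0,-4,1,1,0,0,0],[0,-8,2,2.5,0,0,0],[0,-12,3,3.5,0,0,0]]]'
python3 -c "
from h import *
go([-.025,.006,.125],.3)"
python3 -m pendant '[[[0,-2,0,0.6,0,0,0],[0,-4,0,1.2,0,0,0]]]'
python3 -c "
from h import *
go([-.025,.006,.125],.3)"
```

```text
time_s: 9.15
eef_pos: [0.5813, -0.002, 0.2906]
eef_rot: [0.149, -0.03, 0.988, 0.004]
wrist_force: [-0.4, -0.1, -0.3]
opening: 0.004
grasp_force: 0.4
t 9.15 tip_s [-28.6   4.7 124.8] F [-0.4 -0.1 -0.3] q [-0.23  0.24  1.8   0.11  0.82 -1.93]
shift [-3.2, 1.2, 0.9] turn [-0.001, -0.002, -0.0]
time_s: 9.32
eef_pos: [0.5853, -0.0016, 0.2907]
eef_rot: [0.149, -0.03, 0.988, 0.004]
wrist_force: [-5.7, -0.5, 2.2]
opening: -0.0
grasp_force: 3.3
t 9.32 tip_s [-24.6   4.9 125. ] F [-5.7 -0.5  2.2] q [-0.23  0.25  1.79  0.11  0.82 -1.92]
shift [0.7, 1.1, -0.2] turn [-0.0, -0.002, -0.0]
```

Force is rising at the stop. One more light press, then back off and look.

```bash
python3 -m pendant '[[[0,-1.5,0,0.5,0,0,0],[0,-2,0,0.6,0,0,0],[0,-2,0,0.6,0,0,0]]]'
python3 -c "
from h import *
go([-.025,.006,.125],.3)"
python3 -m pendant '[[[0,3,0,-1,0,0,0],[0,15,0,-5,0,0,0],[0,40,0,-12,0,0,0],[0,80,0,-25,0,0,0],[0,110,0,-33,0,0,0]]]'
python3 -c "
from h import *
go([-.025,.006,.125],.3)
import cv2
im=ctrl.camera('top')[60:240,180:420];cv2.imwrite('pics/top6.png',cv2.resize(im[...,::-1],None,fx=3.3,fy=3.3,interpolation=2))"
```

```text
time_s: 9.57
eef_pos: [0.5861, -0.0016, 0.2907]
eef_rot: [0.147, -0.03, 0.989, 0.004]
wrist_force: [-12.1, -1.3, 8.3]
opening: -0.001
grasp_force: 6.3
t 9.57 tip_s [-24.4   4.9 124.7] F [-12.1  -1.3   8.3] q [-0.23  0.25  1.78  0.11  0.82 -1.92]
shift [1.5, 1.1, -0.4] turn [-0.0, -0.006, 0.0]
time_s: 9.98
eef_pos: [0.471, -0.0083, 0.2897]
eef_rot: [0.149, -0.03, 0.988, 0.004]
wrist_force: [-0.8, -0.1, -0.2]
opening: -0.002
grasp_force: 0.0
t 9.98 tip_s [-139.    5.  124.] F [-0.8 -0.1 -0.2] q [-0.3   0.01  2.07  0.15  0.79 -2.02]
shift [-109.0, 0.9, 32.6] turn [-0.001, -0.001, 0.0]
```

View pics/top6.png

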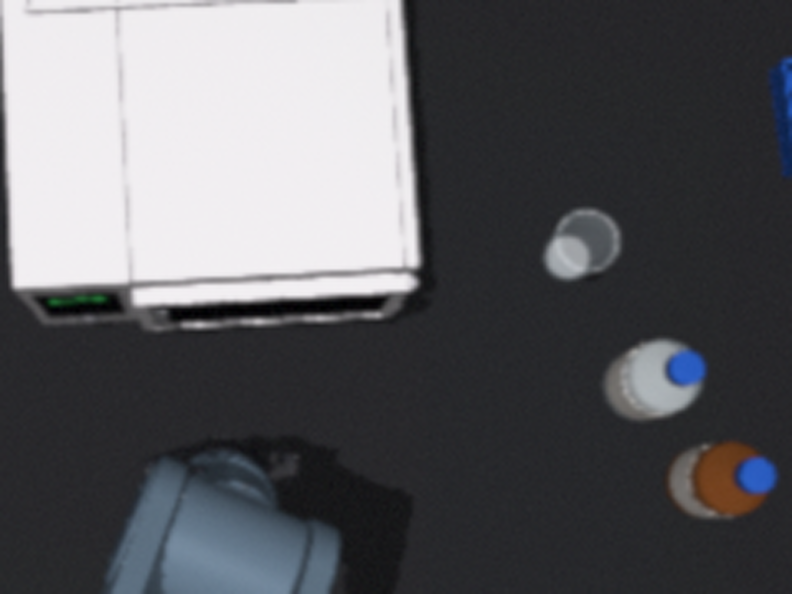

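The door lies flat across the compartment (top edge (133,290)→(415,275), parallel to the roof edge). The firm stop was felt, the arm is clear, and the bottles and beaker are unmoved.

```bash
python3 -c "
from bench import ctrl
print(ctrl.hand_in())"
```

```text
the job is handed in; nothing more can be done
None
```

I pushed both drawers to their stops and the door shut over them, backed the arm clear, and handed the job in after about 10 s of robot time; the hand-in returned no verdict, and the vials, hidden behind the door, could not be checked at the end.

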